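# Lay out an iced shortbread plaque, held by its edges only

## Task

The iced shortbread plaque lies in the copper-railed setting tray, which hides its long edges: push it by its rear end edge until its front end sticks well out of the tray's open end, but stays lying flat. Then take it by its two long edges, lift it off and lay it down (do not drop it), iced side up, centred on and square with the marble plinth of the serving stand, and let go. Hold and push it by its edges only: nothing may touch the iced face and no finger the underside; do not tip or drop it, and leave the other things on the counter where they are.

Things in the scene. Friction and masses are not known exactly. Their poses are not given: they have to be found in the camera images.
- plaque: Shortbread plaque 140 x 60 x 12 mm, about 100 g, white iced top with copper dots and a blue-grey flower. Origin: centre of its underside. x along its length (-x is its front end, towards the tray's open end at the start), y across, z up through the iced face. Its biscuit-brown edge band, the only part to be touched, is 8 mm high, from 2 to 10 mm above the origin.
- plaque_icing: The white iced top face, part of the plaque: 134 x 54 x 2 mm, set in 3 mm from the edges. Origin: centre of its lower side, 10 mm above the plaque's origin. Must not be touched by anything.
- plaque_underside: The brown underside, part of the plaque: 134 x 54 x 2 mm, set in 3 mm from the edges. Origin: the plaque's origin. Must not be touched by the fingers or arm.
- plaque_front (a point): Middle of the plaque's front end edge, 70 mm to -x of the plaque's origin, 6 mm above it.
- plaque_rear (a point): Middle of the plaque's rear end edge, 70 mm to +x of the plaque's origin, 6 mm above it; push here.
- tray: Fixed setting tray, dark wood block 230 x 92 x 40 mm with copper rails. Origin: centre of its underside; x along its length, z up. Floor 40 mm above the origin; channel 64 mm wide between rails 14 mm wide, 10 mm higher than the floor. End stop across +x (inner face x = 105 mm); open at -x (x = -115 mm). 55 to 80 mm of floor lie free behind the plaque's rear edge at the start.
- tray_mouth (a point): Middle of the floor's edge at the tray's open end.
- stand: Serving stand fixed to the counter: wooden board 180 x 150 x 12 mm with a pale marble plinth 110 x 40 mm, 30 mm high, on its middle. Origin: centre of its underside; x along the plinth's length, z up. The plaque is wider and longer than the plinth, so its edges stay free all round.
- plinth_top (a point): Centre of the plinth's top, 42 mm above the stand's origin: the plaque's origin belongs here.
- big_bowl: Brown stoneware bowl, 220 mm wide, 90 mm high. Origin: centre of its foot. Leave alone.
- small_bowl: Pale glazed bowl, 150 mm wide, 65 mm high. Origin: centre of its foot. Leave alone.
- sieve: Copper sieve, cup 94 mm wide, 48 mm high, wire handle 160 mm long to its +y. Origin: centre of its foot. Leave alone.
- spoon: Copper spoon lying along its x, 160 mm long. Origin: centre of its underside. Leave alone.
- rolling_pin: Rolling pin 44 mm thick, 200 mm long along its y. Origin: centre of its underside. Leave alone.
- jar: Amber glass jar with a copper cap, 72 mm wide, 110 mm high. Origin: centre of its foot. Leave alone.
- mug: Blue mug, 80 mm wide, 85 mm high, handle at its +y. Origin: centre of its foot. Leave alone.
Things that resemble listed ones, but are neither listed nor needed, are in the scene too. There is more than one size of the plaque; the job needs the smaller.

How it is judged:
On the way, in this order (a step that is already met when the one before it is completed fails the run):
1. the plaque's front end sticks out of the tray's open end by at least 25 mm while the plaque still lies flat in the tray (x of plaque_front in the frame of tray below -0.14 m and z of plaque in the frame of tray between 0.034 and 0.046 m and angle between plaque's own z axis and vertical below 0.12 rad), for 0.2 s.
2. the fingers hold the plaque in the air, at least 20 mm above the tray's floor (height (world z) of plaque above 0.06 m and contact force between the fingers and plaque above 0.5 N), for 0.2 s.
3. the plaque has been lowered to within 8 mm of the plinth's top, still in the fingers, not dropped (horizontal distance between plaque and plinth_top below 0.02 m and z of plaque in the frame of plinth_top below 0.008 m and contact force between the fingers and plaque above 0.5 N), for 0.05 s.
At the end, for the whole second after the job is handed in: The plaque lies flat (within 4 degrees), iced side up and at rest on the plinth of the stand, released, its centre within 12 mm of the plinth's centre and its length within 8 degrees of the plinth's length (either way round); all else stands where it stood (within 20 mm) (horizontal distance between plaque and plinth_top below 0.012 m and angle between the x axis of plaque and the x axis of stand, either way round below 0.14 rad and z of plaque in the frame of plinth_top between -0.005 and 0.005 m and height (world z) of plaque_icing above 0.047 m and angle between plaque's own z axis and vertical below 0.07 rad and linear speed of plaque below 0.02 m/s and contact force between plaque and stand above 0.2 N); the robot touches nothing.
It fails at once if something touches the iced face (more than 0.3 N) (contact force between plaque_icing and anything else above 0.3 N).
It fails at once if the fingers or arm touch the underside (more than 0.3 N) (contact force between plaque_underside and the fingers above 0.3 N or contact force between plaque_underside and the arm above 0.3 N).
It fails at once if the plaque is tipped by more than 30 degrees (angle between plaque's own z axis and vertical above 0.52 rad).
It fails at once if the plaque drops below the height of the tray and plinth (height (world z) of plaque below 0.025 m).
It fails at once if another thing on the counter is moved by more than 20 mm (distance of any of big_bowl, small_bowl, sieve, spoon, rolling_pin, jar, mug from where it was at the start of the episode above 0.02 m).
It also fails if it takes over 58 s, if anything falls off the work surface, if the arm or the gripper's body presses on something with over 40 N, if the wrist force passes 120 N, or if a joint passes its speed limit or range.

## Robot

A 6-joint arm with a two-finger parallel gripper is mounted at the origin on the work surface. World frame = base frame: x ahead of the robot, y to its left, z up, the work surface at z = 0. Lengths are in m, angles in rad, forces in N, time in s.
With the tool pointing down it reaches from about 0.3 to 0.775 m from the base axis. Payload 14.6 kg.
Tool frame: the origin (TCP) lies at the very end of the fingers, on their centre line; the grasp point (between the pads) lies 19 mm behind it; z points along the fingers, y is the line along which they close (so a half turn about z gives the same grasp; the last joint's range is limited). The gripper opens to 94 mm and grips with 3 to 60 N. Pads are 16 mm wide; open, the fingers measure 119 mm over their backs; the gripper's body (75 mm by 177 mm) begins 78 mm behind the grasp point.
Start: joints at [1.155, 0.3, 1.521, -0, 1.321, -0.067], TCP at [0.188, 0.517, 0.205] pointing down, gripper open.
Joint ranges: [-3.03, 3.03], [-0.79, 2.21], [0.23, 2.52], [-1.04, 4.18], [0, 3.07], [-2.55, 2.55]. Speed limits (rad/s): [2.22, 2.22, 2.57, 3.14, 3.14, 3.14].

## Interface

Orientations are given as [roll, pitch, yaw] about the fixed x, y, z axes, in that order (R = Rz(yaw) Ry(pitch) Rx(roll)).
In Python, from station import ctrl gives the robot as it stands. The module is installed in compiled form; this text tells all that it offers.
- The arm moves only by the tool step_arm, never from a script. Its argument "deltas" is a list of rows, each an object with "dp": the shift along the tool's x, y, z scaled (see below), a list of three; "twist": the turn about the tool's z scaled (see below). In form: [{"dp": [tx, ty, tz], "twist": twist}, ...]. A call has 1 to 12 rows; each row shifts and turns the commanded pose from where the row before left it, along the tool's axes as they then stand; what a row does not reach is not made up. The controller multiplies each number of a shift by 0.04 m and each number of a turn by 4 degrees. A row lasts 1/10 s, in which the tool goes at most 50 mm and 8.59 degrees, less where a joint would pass 70% of its speed; a pose out of reach is approached as far as the arm can. A call with a number of a shift or a turn outside -1 to 1 is refused whole. A call with a gripper value outside its range is refused whole. "gripper" is the opening, from -1 (shut) to 1 (fully open), set as the call begins (left out, the last holds). The fingers move at their own pace and stop on an object; "squeeze" is the grip in N (left out, the last holds). Time passes only in rows, so rows that do not move let the fingers close. It gives the time, the measured TCP pose, the force, the opening and the grip force at its end, in the units of the state.
- ctrl.get_obs(): the state, without advancing time (a new reading comes with each control period).
- ctrl.camera(name): name is "side" or "top"; returns (picture, depth): 480x640x3 uint8, red, green, blue; 480x640 float32, m along the optical axis (not along the pixel's ray), 0 where there is no reading.
- ctrl.get_calibration(name): a dict with "fx", "fy", "cx", "cy" (pixels), "world_to_cam" (4x4, takes a point from world to camera coordinates). Camera axes: x right, y down, z forward; pixel columns grow to the right and rows downward; lengths in m; the calibration is good to about 2 mm. A picture is of the moment at which its call begins. get_calibration takes no time and is no camera call.
- ctrl.hand_in(): hands the job in; it is judged then, once.
Trained networks look in the newest picture that a camera, given by its name, has taken for a name from the list of things; names that differ only in an ending like _2 or _b are one class to them, and where a whole thing is asked for, a point or a joint stands for the part that bears it (a point fixed in the world has none). Each returns a list of dicts, best first, with "conf" (0 to 1); they miss things now and then, are a little off and sometimes report something else, mostly with a low value. They report only what shows in the picture. A call takes as long as a camera call. They do not tell look-alikes from the thing itself.
- ctrl.spot_in(camera, label): "rect" ([left, top, right, bottom] as shares, 0 to 1, of the picture: columns of its width, rows of its height, round what is visible of it).
- ctrl.cut_out(camera, label): "pixels" (480x640 bool, what is visible of it) and "rect" ([left, top, right, bottom] as shares, 0 to 1, of the picture: columns of its width, rows of its height, round what is visible of it).
The state is a dict: "time_s": time; "qpos": joint angles; "joint_vel": joint speeds; "tau": joint torques, N m; "ee_pos": TCP position; "eef_rot": TCP orientation; "force": force on the tool from outside, world axes, zero at the start; "moment": the same for the moment, N m; "grip_width": finger opening in m; "grip_force": force on a finger pad.
Only numpy, scipy, OpenCV 4.12 (cv2) and the standard library are available. Lean on these libraries where they do the work, as an engineer would, in place of code of your own. Each camera call takes 0.05 s, during which the arm holds its last target. There are 200 camera calls.

## Working session

There is one attempt and no reset: what is moved stays moved. The work goes in short steps, Python scripts to look and compute and a tool call to move; the robot and the scene stay as the last step left them, time stands still between calls to the robot, and variables do not carry over. Pictures are saved under pics/ and viewed, at most 10 in all, crops included, and the job is handed in when it is done.

Besides the shell and the picture viewer there is one more tool, called after ">>>" as a command line: name --argument value ..., lists and objects as JSON in quotes. step_arm: Moves the arm, as the interface text tells. Its arguments: {"type":"object","properties":{"deltas":{"type":"array"},"gripper":{"type":"number"},"squeeze":{"type":"number"}},"required":["deltas"]}

```bash
mkdir -p pics; cat > h.py <<'E'
import numpy as np,cv2
from station import ctrl
def pts(cam,depth,mask):
    c=ctrl.get_calibration(cam);v,u=np.nonzero(mask&(depth>0));z=depth[v,u]
    p=np.stack([(u-c["cx"])/c["fx"]*z,(v-c["cy"])/c["fy"]*z,z,np.ones_like(z)])
    return (np.linalg.inv(np.array(c["world_to_cam"]))@p)[:3].T,u,v
E
python3 - <<'E'
from h import *
for n in("top","side"):
    p,d=ctrl.camera(n);cv2.imwrite(f"pics/{n}0.png",p[:,:,::-1]);np.save(f"{n}d.npy",d)
    for l in("plaque","tray","stand"):
        for r in ctrl.cut_out(n,l):
            m=r["pixels"]; w,u,v=pts(n,d,m)
            print(n,l,round(r["conf"],2),(np.array(r["rect"])*[640,480,640,480]).round(),len(w),np.median(w,0).round(3) if len(w) else "")
print(ctrl.get_obs())
E
```

```text
top plaque 0.95 [372. 292. 438. 382.] 2832 [ 0.326 -0.195  0.015]
top plaque 0.87 [212. 204. 261. 275.] 1796 [0.532 0.182 0.051]
top plaque 0.62 [211. 206. 258. 277.] 1524 [0.533 0.183 0.052]
top stand 0.83 [357. 184. 431. 266.] 4786 [ 0.585 -0.176  0.012]
top stand 0.26 [311. 190. 331. 258.] 699 [ 0.615 -0.002  0.012]
side plaque 0.95 [191. 286. 270. 331.] 1710 [ 0.324 -0.208  0.016]
side plaque 0.69 [279. 213. 326. 226.] 434 [0.536 0.176 0.052]
side plaque 0.24 [272. 211. 347. 247.] 1335 [0.579 0.136 0.037]
side tray 0.86 [269. 213. 350. 246.] 1512 [0.569 0.139 0.038]
side stand 0.87 [293. 276. 377. 326.] 2647 [ 0.585 -0.204  0.013]
{'time_s': 0.4, 'qpos': array([ 1.15541707e+00,  2.99979028e-01,  1.52107152e+00, -3.48593055e-06,
        1.32069854e+00, -6.65803584e-02]), 'joint_vel': array([-0.0004739 , -0.00164408, -0.00087241,  0.00115257,  0.00050401,
       -0.00042503]), 'tau': array([-5.71448036e-04, -5.31204021e+01, -3.52609813e+01,  7.08016288e-02,
        2.18052382e-02, -5.06877279e-05]), 'ee_pos': array([0.18795009, 0.51684615, 0.20537193]), 'eef_rot': array([-3.14143634e+00, -7.03803407e-06,  2.79279462e+00]), 'force': array([ 0.43545118,  0.04424131, -0.12925869]), 'moment': array([-0.02446875, -0.00477258,  0.02961259]), 'grip_force': 0.0, 'grip_width': 0.09429696098114286}
```

View pics/top0.png

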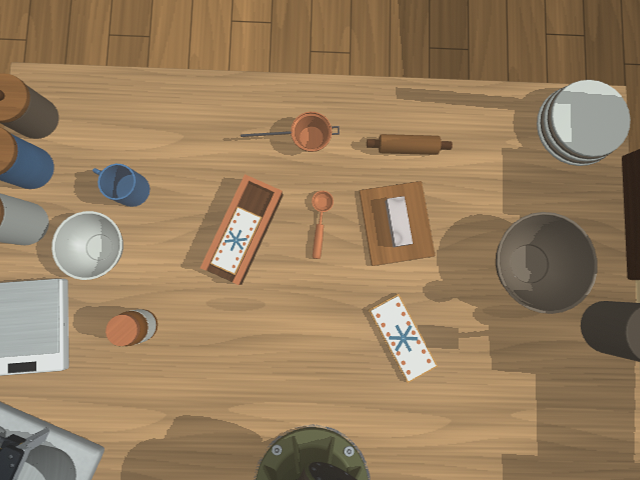

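View pics/side0.png

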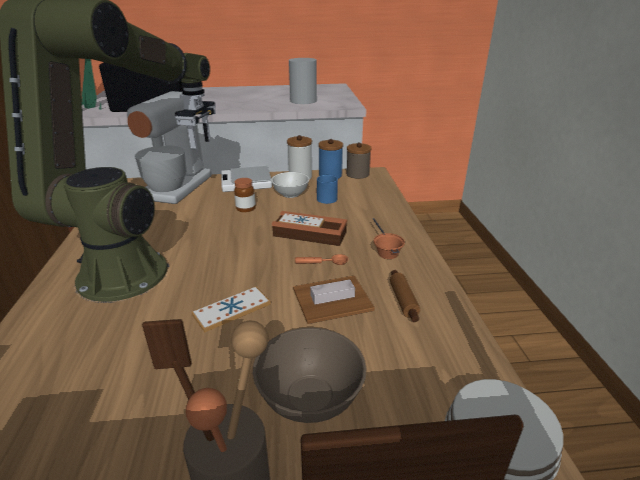

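The top view shows two plaques. One lies loose on the counter at about (402,338), and the other sits in the copper-railed tray at about (236,240). The tray plaque fits: it is the smaller one and lies in the rails. The tray's open end faces the robot at about (222,278). The plinth is at about (400,220). Next I'll measure these and check them in a crop.

```bash
cat >> h.py <<'E'
def rect(P):
    (c,(w,h),a)=cv2.minAreaRect((P[:,:2]*1000).astype(np.float32))
    if w<h: w,h,a=h,w,a+90
    return np.round(c,1),round(w,1),round(h,1),round((a+90)%180-90,2)
E
python3 - <<'E'
from h import *
p,d=ctrl.camera("top");hsv=cv2.cvtColor(p,cv2.COLOR_RGB2HSV)
W,u,v=pts("top",d,np.ones((480,640),bool))
H=hsv[v,u].astype(int)
def sel(u0,v0,u1,v1,z0,z1,m=True):
    return W[(u>u0)&(u<u1)&(v>v0)&(v<v1)&(W[:,2]>z0)&(W[:,2]<z1)&m]
white=(H[:,1]<70)&(H[:,2]>140)
T=sel(185,165,300,295,.045,.058);print("tray",rect(T),np.median(T[:,2]))
T=sel(185,165,300,295,.030,.058);print("tray all",rect(T))
P=sel(185,165,300,295,.042,.060,white);print("icing",rect(P),np.median(P[:,2]))
B=sel(365,285,445,390,-.01,.03,white);print("decoy",rect(B))
S=sel(350,175,440,275,.036,.05);print("plinth",rect(S),np.median(S[:,2]))
S=sel(350,175,440,275,.006,.05);print("board",rect(S))
c=p[165:295,185:300];cv2.imwrite("pics/crop.png",cv2.resize(c[:,:,::-1],None,fx=4.5,fy=4.5,interpolation=cv2.INTER_CUBIC))
E
```

```text
tray (array([559.3, 172.3]), 229.9, 93.4, -22.57) 0.05048350748377195
tray all (array([559.1, 172.3]), 230.2, 93.5, -22.53)
icing (array([533.3, 184.2]), 134.8, 57.2, -22.48) 0.051689601957543574
decoy (array([ 326.2, -195.9]), 176.1, 72.9, 29.62)
plinth (array([ 588.7, -180.8]), 110.6, 40.8, 10.21) 0.041616897242132245
board (array([ 582.8, -182. ]), 191.7, 150.6, 10.44)
```

View pics/crop.png

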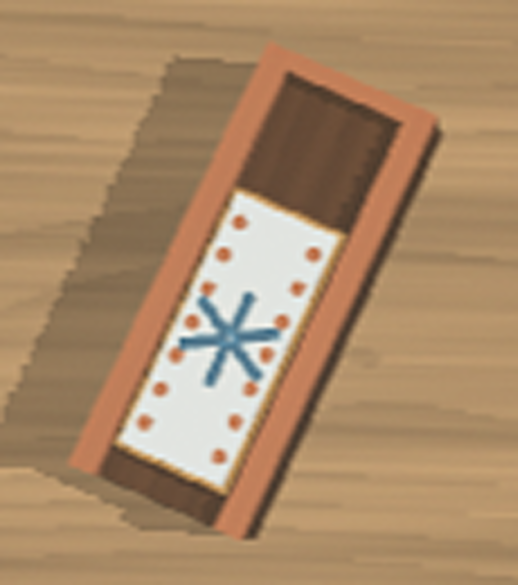

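The crop shows the white tray plaque with its far (rear) edge free and bare floor behind it. It measures 140 mm; the loose one measures 176 mm, so it is the bigger look-alike. Next I'll work out the moves to behind the rear edge.

```bash
cat >> h.py <<'E'
a=np.radians(-22.53);TC=np.array([.5592,.1723]);A=np.array([np.cos(a),np.sin(a)]);B=np.array([-A[1],A[0]])
def tray(x,y=0): return TC+A*x+B*y
PL=np.array([.5887,-.1808])
def go(xy,z,yawdeg=None):
    o=ctrl.get_obs();p=o["ee_pos"];y0=np.degrees(o["eef_rot"][2])
    y=y0 if yawdeg is None else yawdeg
    tw=-((y-y0+180)%360-180)/4
    t=[]
    for yy in (y,y0):
        r=np.radians(yy);d=np.array(xy)-p[:2]
        t.append(np.round([d@[np.cos(r),np.sin(r)]/.04,d@[np.sin(r),-np.cos(r)]/.04,(p[2]-z)/.04],3))
    print("t",o["time_s"],"pos",p.round(4),"yaw",y0.round(2),"twist",round(tw,3),"shift after twist",t[0],"before",t[1],"grip",o["grip_width"],o["grip_force"])
E
python3 - <<'E'
from h import *
go(tray(.078),.205,157.5)
E
```

```text
t 0.45 pos [0.188  0.5169 0.2054] yaw 160.02 twist 0.629 shift after twist [-1.3821e+01 -4.4070e+00  1.0000e-02] before [-1.3614e+01 -5.0100e+00  1.0000e-02] grip 0.09400091622679624 0.0
```

>>> step_arm --deltas '[{"dp":[0,0,0],"twist":0.63},{"dp":[-0.8,-0.25,0],"twist":0},{"dp":[-0.8,-0.25,0],"twist":0},{"dp":[-0.8,-0.25,0],"twist":0},{"dp":[-0.8,-0.25,0],"twist":0},{"dp":[-0.8,-0.25,0],"twist":0},{"dp":[-0.8,-0.25,0],"twist":0},{"dp":[-0.8,-0.25,0],"twist":0},{"dp":[-0.8,-0.25,0],"twist":0},{"dp":[-0.8,-0.25,0],"twist":0},{"dp":[-0.8,-0.25,0],"twist":0},{"dp":[-0.8,-0.25,0],"twist":0}]' --gripper -1

```text
time_s: 1.65
ee_pos: [0.472, 0.2795, 0.2055]
eef_rot: [3.141, 0.0, 2.749]
force: [-0.8, -0.5, -0.5]
grip_width: 0.0019
grip_force: 0.0
```

>>> step_arm --deltas '[{"dp":[-0.8,-0.25,0],"twist":0},{"dp":[-0.8,-0.25,0],"twist":0},{"dp":[-0.8,-0.25,0],"twist":0},{"dp":[-0.8,-0.25,0],"twist":0},{"dp":[-0.8,-0.25,0],"twist":0},{"dp":[-0.8,-0.25,0],"twist":0},{"dp":[0,0,0],"twist":0},{"dp":[0,0,0],"twist":0},{"dp":[0,0,0],"twist":0}]'

```text
time_s: 2.55
ee_pos: [0.625, 0.1522, 0.2055]
eef_rot: [-3.142, -0.0, 2.749]
force: [0.3, 0.5, 0.0]
grip_width: 0.0006
grip_force: 0.0
```

```bash
python3 - <<'E'
from h import *
go(tray(.078),.06,157.5)
E
```

```text
t 2.55 pos [0.625  0.1522 0.2055] yaw 157.53 twist 0.008 shift after twist [-0.239 -0.166  3.637] before [-0.239 -0.166  3.637] grip 0.0005746869486142676 0.0
```

>>> step_arm --deltas '[{"dp":[-0.24,-0.17,0],"twist":0},{"dp":[0,0,0.8],"twist":0},{"dp":[0,0,0.8],"twist":0},{"dp":[0,0,0.8],"twist":0},{"dp":[0,0,0.8],"twist":0},{"dp":[0,0,0.44],"twist":0},{"dp":[0,0,0.2],"twist":0},{"dp":[0,0,0.18],"twist":0},{"dp":[0,0,0],"twist":0},{"dp":[0,0,0],"twist":0},{"dp":[0,0,0],"twist":0}]'

```text
time_s: 3.65
ee_pos: [0.6322, 0.1417, 0.0457]
eef_rot: [3.141, 0.001, 2.749]
force: [0.1, 0.7, -0.9]
grip_width: 0.0005
grip_force: 0.0
```

```bash
python3 - <<'E'
from h import *
go(tray(-.027),.0445,157.5)
p,d=ctrl.camera("side");cv2.imwrite("pics/s1.png",cv2.resize(p[150:290,220:420,::-1],None,fx=4,fy=4))
E
```

```text
t 3.65 pos [0.6322 0.1417 0.0457] yaw 157.5 twist 0.0 shift after twist [2.654 0.008 0.03 ] before [2.654 0.009 0.03 ] grip 0.0005202022030088197 0.0
```

View pics/s1.png

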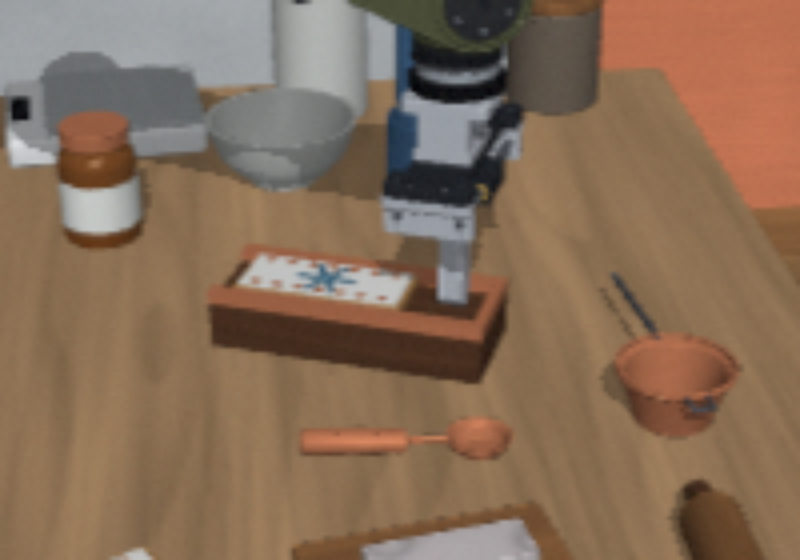

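The closed fingers stand in the channel behind the rear edge (crop 455,295), clear of the icing. Now I'll push slowly.

>>> step_arm --deltas '[{"dp":[0.2,0,0.02],"twist":0},{"dp":[0.2,0,0],"twist":0},{"dp":[0.2,0,0],"twist":0},{"dp":[0.2,0,0],"twist":0},{"dp":[0.2,0,0],"twist":0},{"dp":[0.2,0,0],"twist":0},{"dp":[0.2,0,0],"twist":0},{"dp":[0.2,0,0],"twist":0},{"dp":[0.2,0,0],"twist":0},{"dp":[0.2,0,0],"twist":0},{"dp":[0.1,0,0],"twist":0},{"dp":[0.1,0,0],"twist":0}]'

```text
time_s: 4.9
ee_pos: [0.5502, 0.1755, 0.0439]
eef_rot: [3.142, 0.0, 2.749]
force: [1.7, -0.8, 0.1]
grip_width: 0.0002
grip_force: 0.5
```

```bash
cat >> h.py <<'E'
def plaque(u0,v0,u1,v1,z0,z1):
    p,d=ctrl.camera("top");hsv=cv2.cvtColor(p,cv2.COLOR_RGB2HSV);m=np.zeros((480,640),bool)
    m[v0:v1,u0:u1]=((hsv[:,:,1]<70)&(hsv[:,:,2]>140))[v0:v1,u0:u1]
    W,u,v=pts("top",d,m);k=(W[:,2]>z0)&(W[:,2]<z1);W=W[k]
    print("plaque",rect(W),"z",np.median(W[:,2]),"tray ext x",np.percentile((W[:,:2]-TC)@A,[.5,99.5]).round(4),"y",np.percentile((W[:,:2]-TC)@B,[.5,99.5]).round(4))
    return p
E
python3 - <<'E'
from h import *
p=plaque(160,165,300,330,.045,.056)
cv2.imwrite("pics/t2.png",cv2.resize(p[165:325,160:320,::-1],None,fx=3.5,fy=3.5))
go(tray(-.027),.0445,157.5)
E
```

```text
return _methods._mean(a, axis=axis, dtype=dtype,
  ret = ret.dtype.type(ret / rcount)
Traceback (most recent call last):
  File "h.py", line 27, in plaque
    print("plaque",rect(W),"z",np.median(W[:,2]),"tray ext x",np.percentile((W[:,:2]-TC)@A,[.5,99.5]).round(4),"y",np.percentile((W[:,:2]-TC)@B,[.5,99.5]).round(4))
                                                              ~~~~~~~~~~~~~^^^^^^^^^^^^^^^^^^^^^^^^^^
IndexError: index -1 is out of bounds for axis 0 with size 0
```

The arm hides the plaque from the top camera, so I'll measure with the side camera. I'm keeping the fingers against the edge.

```bash
sed -i 's/def plaque(u0/def plaque(cam,u0/; s/ctrl.camera("top");hsv=cv2/ctrl.camera(cam);hsv=cv2/; s/pts("top",d,m)/pts(cam,d,m)/' h.py
python3 - <<'E'
from h import *
p=plaque("side",230,190,360,240,.046,.058)
go(tray(-.027),.0445,157.5)
E
```

```text
plaque (array([420. , 260.1]), 330.2, 97.1, -41.57) z 0.05256524248175942 tray ext x [-0.3128 -0.0065] y [-0.0307  0.1079]
t 5.0 pos [0.55   0.1755 0.0438] yaw 157.51 twist 0.002 shift after twist [ 0.433  0.014 -0.017] before [ 0.433  0.014 -0.017] grip 0.0008852649763531641 0.0
```

```bash
sed -i 's/W=W\[k\]/k\&=(abs((W[:,:2]-TC)@B)<.05)\&((W[:,:2]-TC)@A>-.22);W=W[k]/' h.py
python3 - <<'E'
from h import *
p=plaque("side",230,190,360,240,.046,.058)
cv2.imwrite("pics/s2.png",cv2.resize(p[160:260,230:370,::-1],None,fx=5,fy=5))
E
```

```text
plaque (array([485.2, 202.7]), 156.0, 64.6, -23.07) z 0.05276751484385034 tray ext x [-0.1553 -0.004 ] y [-0.032   0.0295]
```

View pics/s2.png

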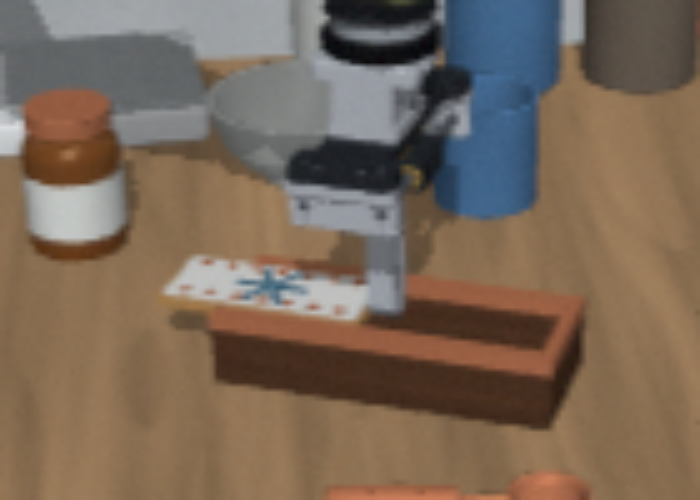

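The plaque lies flat with its front out at crop (165,290), about 43 mm beyond the mouth. I'll push 15 mm more, back off and rise.

>>> step_arm --deltas '[{"dp":[0.1,0,0],"twist":0},{"dp":[0.1,0,0],"twist":0},{"dp":[0.1,0,0],"twist":0},{"dp":[0.08,0,0],"twist":0},{"dp":[0,0,0],"twist":0},{"dp":[0,0,0],"twist":0},{"dp":[0,0,0],"twist":0},{"dp":[-0.4,0,0],"twist":0},{"dp":[0,0,-0.5],"twist":0},{"dp":[0,0,-0.9],"twist":0},{"dp":[0,0,-0.9],"twist":0},{"dp":[0,0,-0.9],"twist":0}]'

```text
time_s: 6.25
ee_pos: [0.551, 0.1749, 0.1731]
eef_rot: [-3.141, -0.0, 2.749]
force: [1.0, -0.1, 0.2]
grip_width: 0.0005
grip_force: 0.0
```

>>> step_arm --deltas '[{"dp":[-0.9,0,0],"twist":0},{"dp":[-0.9,0,0],"twist":0},{"dp":[-0.9,0,0],"twist":0},{"dp":[-0.9,0,0],"twist":0},{"dp":[0,0,0],"twist":0},{"dp":[0,0,0],"twist":0}]' --gripper 1

```text
time_s: 6.85
ee_pos: [0.6842, 0.1196, 0.1709]
eef_rot: [-3.141, -0.001, 2.748]
force: [-0.4, 0.4, -0.1]
grip_width: 0.0451
grip_force: 0.0
```

```bash
python3 - <<'E'
from h import *
p=plaque("top",160,165,300,330,.045,.056)
cv2.imwrite("pics/t3.png",cv2.resize(p[165:325,160:320,::-1],None,fx=3,fy=3))
go(tray(-.130),.12,157.5)
E
```

```text
return _methods._mean(a, axis=axis, dtype=dtype,
  ret = ret.dtype.type(ret / rcount)
Traceback (most recent call last):
  File "h.py", line 27, in plaque
    print("plaque",rect(W),"z",np.median(W[:,2]),"tray ext x",np.percentile((W[:,:2]-TC)@A,[.5,99.5]).round(4),"y",np.percentile((W[:,:2]-TC)@B,[.5,99.5]).round(4))
                                                              ~~~~~~~~~~~~~^^^^^^^^^^^^^^^^^^^^^^^^^^
IndexError: index -1 is out of bounds for axis 0 with size 0
```

```bash
python3 - <<'E'
from h import *
p=plaque("side",230,190,360,240,.046,.058)
go(tray(-.132),.17,157.5)
E
```

```text
plaque (array([462.7, 211. ]), 138.8, 59.0, -21.91) z 0.052779026080890246 tray ext x [-0.1726 -0.0356] y [-0.0302  0.0278]
t 6.95 pos [0.6836 0.1204 0.1719] yaw 157.52 twist 0.006 shift after twist [6.671 0.011 0.048] before [6.671 0.013 0.048] grip 0.053023468412477404 0.0
```

Side view: plaque centre is near tray x = -104 mm, flat and square. I'll move over to x = -131 mm and descend partway.

>>> step_arm --deltas '[{"dp":[0.95,0,0],"twist":0},{"dp":[0.95,0,0],"twist":0},{"dp":[0.95,0,0],"twist":0},{"dp":[0.95,0,0],"twist":0},{"dp":[0.95,0,0],"twist":0},{"dp":[0.95,0,0],"twist":0},{"dp":[0.95,0,0],"twist":0},{"dp":[0,0,0.9],"twist":0},{"dp":[0,0,0.9],"twist":0},{"dp":[0,0,0],"twist":0},{"dp":[0,0,0],"twist":0},{"dp":[0,0,0],"twist":0}]' --gripper 1

```text
time_s: 8.15
ee_pos: [0.4392, 0.2221, 0.1018]
eef_rot: [3.14, 0.002, 2.749]
force: [-1.1, 0.0, 1.4]
grip_width: 0.0938
grip_force: 0.0
```

```bash
python3 - <<'E'
from h import *
go(tray(-.131),.0275,157.5)
E
```

```text
t 8.15 pos [0.4392 0.2221 0.1018] yaw 157.5 twist 0.0 shift after twist [ 0.027 -0.     1.858] before [ 0.027 -0.     1.858] grip 0.09381968127801193 0.0
```

>>> step_arm --deltas '[{"dp":[0.03,0,0.4],"twist":0},{"dp":[0,0,0.4],"twist":0},{"dp":[0,0,0.4],"twist":0},{"dp":[0,0,0.4],"twist":0},{"dp":[0,0,0.25],"twist":0},{"dp":[0,0,0],"twist":0},{"dp":[0,0,0],"twist":0},{"dp":[0,0,0],"twist":0}]'

```text
time_s: 8.95
ee_pos: [0.4379, 0.2224, 0.0268]
eef_rot: [3.141, 0.001, 2.749]
force: [-0.5, 0.1, 0.1]
grip_width: 0.0939
grip_force: 0.0
```

```bash
python3 - <<'E'
from h import *
go(tray(-.131),.0275,157.5)
p=plaque("side",230,190,360,240,.046,.058)
cv2.imwrite("pics/s3.png",cv2.resize(p[160:260,230:370,::-1],None,fx=5,fy=5))
E
```

```text
t 8.95 pos [0.4379 0.2224 0.0268] yaw 157.49 twist -0.002 shift after twist [-0.006  0.005 -0.017] before [-0.006  0.005 -0.017] grip 0.09392925502868653 0.0
plaque (array([462.8, 209.9]), 139.1, 59.1, -20.49) z 0.05246374558585032 tray ext x [-0.1708 -0.0359] y [-0.0314  0.0284]
```

View pics/s3.png

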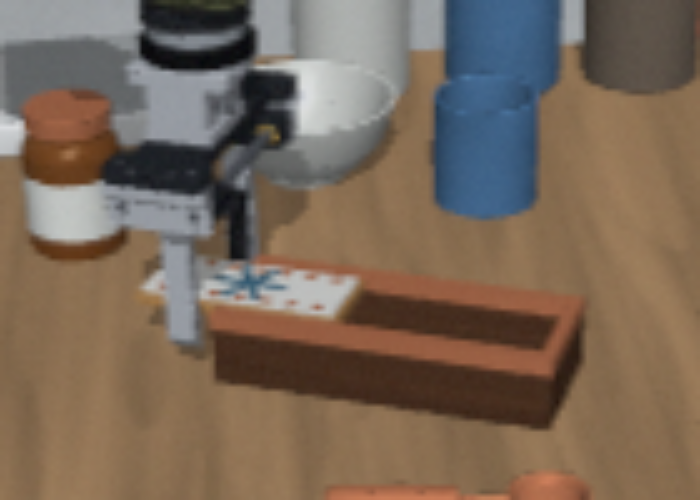

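The fingers straddle the protruding end (near finger at crop 183,290), just outside the tray's mouth. I'll close on the edges.

>>> step_arm --deltas '[{"dp":[0,0,0],"twist":0},{"dp":[0,0,0],"twist":0},{"dp":[0,0,0],"twist":0},{"dp":[0,0,0],"twist":0},{"dp":[0,0,0],"twist":0},{"dp":[0,0,0],"twist":0},{"dp":[0,0,0],"twist":0},{"dp":[0,0,0],"twist":0}]' --gripper -1 --squeeze 30

```text
time_s: 9.8
ee_pos: [0.4374, 0.2222, 0.0259]
eef_rot: [3.142, 0.0, 2.749]
force: [-1.0, 0.4, 0.7]
grip_width: 0.0597
grip_force: 30.0
```

>>> step_arm --deltas '[{"dp":[0,0,-0.1],"twist":0},{"dp":[0,0,-0.2],"twist":0},{"dp":[0,0,-0.3],"twist":0},{"dp":[0,0,-0.4],"twist":0},{"dp":[0,0,-0.4],"twist":0},{"dp":[0,0,-0.4],"twist":0},{"dp":[0,0,-0.3],"twist":0},{"dp":[0,0,-0.2],"twist":0},{"dp":[0,0,0],"twist":0},{"dp":[0,0,0],"twist":0},{"dp":[0,0,0],"twist":0}]'

```text
time_s: 10.9
ee_pos: [0.437, 0.222, 0.1172]
eef_rot: [-3.141, -0.001, 2.749]
force: [0.4, -0.0, -0.6]
grip_width: 0.0596
grip_force: 30.0
```

```bash
python3 - <<'E'
from h import *
p=plaque("side",200,130,360,240,.09,.15)
hsv=cv2.cvtColor(p,cv2.COLOR_RGB2HSV)
d=ctrl.camera("side")[1]
m=np.zeros((480,640),bool);m[130:240,200:360]=((hsv[:,:,1]<60)&(hsv[:,:,2]>150))[130:240,200:360]
W,_,_=pts("side",d,m);s=(W[:,:2]-TC)@A;t=(W[:,:2]-TC)@B
k=(abs(t)<.026)&(s>-.11)&(s<-.03)&(W[:,2]>.08)&(W[:,2]<.15);c=np.linalg.lstsq(np.c_[s[k],t[k],np.ones(k.sum())],W[k,2],rcond=None)[0];print(k.sum(),c)
print(ctrl.get_obs()["ee_pos"])
cv2.imwrite("pics/s4.png",cv2.resize(p[130:250,220:370,::-1],None,fx=5,fy=5))
E
```

```text
plaque (array([462.4, 203.3]), 138.6, 70.6, -12.31) z 0.14357703999070737 tray ext x [-0.1701 -0.0356] y [-0.0472  0.0274]
115 [ 0.00074711 -0.00632157  0.14365721]
[0.43712177 0.22206558 0.11726555]
```

View pics/s4.png

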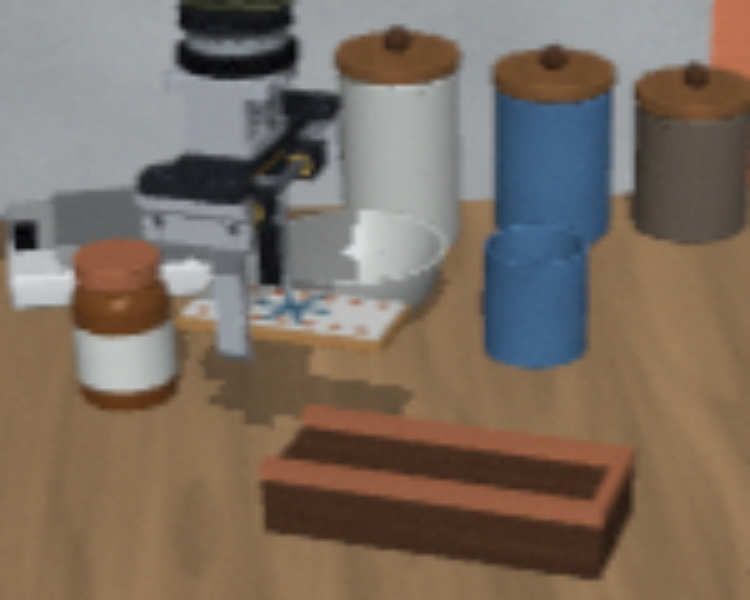

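The plaque is held flat in the air (crop 290,315), with no tilt measured. Now the move to the stand.

```bash
cat >> h.py <<'E'
y=np.radians(190.3);GT=PL+.028*np.array([np.cos(y),np.sin(y)])
E
python3 -c "
from h import *
go(GT,.12,190.3)"
```

```text
t 11.0 pos [0.4371 0.2221 0.1173] yaw 157.49 twist -8.202 shift after twist [ -1.228 -10.587  -0.068] before [-6.768 -8.233 -0.068] grip 0.05956004957355119 29.99858468770981
```

>>> step_arm --deltas '[{"dp":[-0.2,-0.23,-0.07],"twist":0},{"dp":[-0.4,-0.5,0],"twist":0},{"dp":[-0.5,-0.6,0],"twist":0},{"dp":[-0.5,-0.6,0],"twist":0},{"dp":[-0.5,-0.6,0],"twist":0},{"dp":[-0.5,-0.6,0],"twist":0},{"dp":[-0.5,-0.6,0],"twist":0},{"dp":[-0.5,-0.6,0],"twist":0},{"dp":[-0.5,-0.6,0],"twist":0},{"dp":[-0.5,-0.6,0],"twist":0},{"dp":[-0.5,-0.6,0],"twist":0},{"dp":[-0.5,-0.6,0],"twist":0}]'

```text
time_s: 12.2
ee_pos: [0.5412, -0.1144, 0.1207]
eef_rot: [-3.141, -0.0, 2.748]
force: [-0.0, 0.1, -0.4]
grip_width: 0.0596
grip_force: 30.0
```

>>> step_arm --deltas '[{"dp":[-0.5,-0.6,0],"twist":0},{"dp":[-0.4,-0.5,0],"twist":0},{"dp":[-0.27,-0.4,0],"twist":-0.2},{"dp":[0,0,0],"twist":-0.8},{"dp":[0,0,0],"twist":-0.9},{"dp":[0,0,0],"twist":-0.9},{"dp":[0,0,0],"twist":-0.9},{"dp":[0,0,0],"twist":-0.9},{"dp":[0,0,0],"twist":-0.9},{"dp":[0,0,0],"twist":-0.9},{"dp":[0,0,0],"twist":-0.9},{"dp":[0,0,0],"twist":-0.9}]'

```text
time_s: 13.4
ee_pos: [0.5611, -0.1865, 0.1205]
eef_rot: [3.141, -0.0, -2.96]
force: [0.8, -0.8, -1.0]
grip_width: 0.0597
grip_force: 30.0
```

>>> step_arm --deltas '[{"dp":[0,0,0],"twist":0},{"dp":[0,0,0],"twist":0},{"dp":[0,0,0],"twist":0}]'

```text
time_s: 13.7
ee_pos: [0.5614, -0.1859, 0.1206]
eef_rot: [3.142, -0.0, -2.964]
force: [0.2, -0.7, -0.8]
grip_width: 0.0593
grip_force: 30.0
```

```bash
python3 - <<'E'
from h import *
go(GT,.06,190.3)
p,d=ctrl.camera("side");hsv=cv2.cvtColor(p,cv2.COLOR_RGB2HSV)
m=(hsv[:,:,1]<70)&(hsv[:,:,2]>130)
W,_,_=pts("side",d,m);k=(abs(W[:,2]-.1465)<.008)&(np.hypot(*(W[:,:2]-PL).T)<.12)
print(k.sum(),rect(W[k]),np.median(W[k],0))
X=np.array([np.cos(y),np.sin(y)]);Y=np.array([-X[1],X[0]])
print(np.percentile((W[k][:,:2]-PL)@X,[0.5,99.5]),np.percentile((W[k][:,:2]-PL)@Y,[0.5,99.5]))
cv2.imwrite("pics/s5.png",cv2.resize(p[180:340,220:420,::-1],None,fx=3.5,fy=3.5))
E
```

```text
t 13.7 pos [ 0.5614 -0.1859  0.1206] yaw -169.8 twist -0.024 shift after twist [0.006 0.003 1.516] before [0.006 0.003 1.516] grip 0.05934453545763016 29.9985408782959
518 (array([ 591.2, -190.8]), 135.0, 73.0, 10.68) [ 0.59496519 -0.18923991  0.14700267]
[-0.06715899  0.06655168] [-0.02585256  0.04626877]
```

View pics/s5.png

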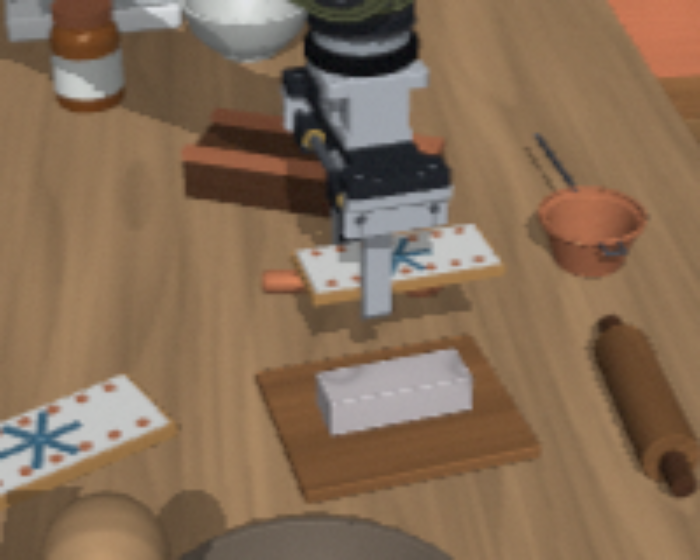

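The plaque is level above the plinth, with its centre within about 1 mm along the length (side view, plinth at crop 395,390). Lowering now.

>>> step_arm --deltas '[{"dp":[0,0,0.3],"twist":0},{"dp":[0,0,0.4],"twist":0},{"dp":[0,0,0.4],"twist":0},{"dp":[0,0,0.4],"twist":0},{"dp":[0,0,0.3],"twist":0},{"dp":[0,0,0.2],"twist":0},{"dp":[0,0,0.1],"twist":0},{"dp":[0,0,0.1],"twist":0},{"dp":[0,0,0.05],"twist":0},{"dp":[0,0,0],"twist":0},{"dp":[0,0,0],"twist":0},{"dp":[0,0,0],"twist":0}]'

```text
time_s: 14.95
ee_pos: [0.5617, -0.1857, 0.031]
eef_rot: [-3.141, 0.0, -2.962]
force: [0.9, 0.9, -0.7]
grip_width: 0.0596
grip_force: 30.0
```

>>> step_arm --deltas '[{"dp":[0,0,0.03],"twist":0},{"dp":[0,0,0.03],"twist":0},{"dp":[0,0,0],"twist":0},{"dp":[0,0,0],"twist":0}]'

```text
time_s: 15.35
ee_pos: [0.5615, -0.1856, 0.0282]
eef_rot: [3.142, -0.0, -2.962]
force: [-0.0, -0.4, -1.3]
grip_width: 0.0601
grip_force: 30.0
```

>>> step_arm --deltas '[{"dp":[0,0,0.02],"twist":0},{"dp":[0,0,0],"twist":0},{"dp":[0,0,0],"twist":0}]'

```text
time_s: 15.65
ee_pos: [0.5616, -0.1856, 0.0279]
eef_rot: [-3.141, 0.0, -2.962]
force: [-2.8, 1.5, 5.3]
grip_width: 0.0595
grip_force: 30.0
```

Contact with the plinth shows as an upward force of about 5 N. Release and rise.

>>> step_arm --deltas '[{"dp":[0,0,0],"twist":0},{"dp":[0,0,0],"twist":0},{"dp":[0,0,0],"twist":0},{"dp":[0,0,0],"twist":0},{"dp":[0,0,0],"twist":0},{"dp":[0,0,0],"twist":0},{"dp":[0,0,0],"twist":0},{"dp":[0,0,0],"twist":0},{"dp":[0,0,0],"twist":0},{"dp":[0,0,0],"twist":0}]' --gripper 1

```text
time_s: 16.65
ee_pos: [0.5615, -0.1856, 0.0274]
eef_rot: [-3.142, -0.0, -2.962]
force: [-0.4, 1.2, -0.5]
grip_width: 0.0942
grip_force: 0.0
```

>>> step_arm --deltas '[{"dp":[0,0,-0.3],"twist":0},{"dp":[0,0,-0.8],"twist":0},{"dp":[0,0,-0.9],"twist":0},{"dp":[0,0,-0.9],"twist":0},{"dp":[0,0,-0.9],"twist":0},{"dp":[0,0.9,0],"twist":0},{"dp":[0,0.9,0],"twist":0},{"dp":[0,0.9,0],"twist":0},{"dp":[0,0.9,0],"twist":0},{"dp":[0,0.9,0],"twist":0},{"dp":[0,0.9,0],"twist":0},{"dp":[0,0,0],"twist":0}]'

```text
time_s: 17.85
ee_pos: [0.5223, 0.03, 0.1806]
eef_rot: [3.141, 0.001, -2.959]
force: [-0.2, -1.0, 0.6]
grip_width: 0.0939
grip_force: 0.0
```

```bash
python3 - <<'E'
from h import *
o=ctrl.get_obs();print(o["time_s"],o["ee_pos"])
p,d=ctrl.camera("top");hsv=cv2.cvtColor(p,cv2.COLOR_RGB2HSV)
W,_,_=pts("top",d,(hsv[:,:,1]<70)&(hsv[:,:,2]>130))
k=(W[:,2]>.046)&(W[:,2]<.065)&(np.hypot(*(W[:,:2]-PL).T)<.1)
print(k.sum(),k.sum() and (rect(W[k]),np.median(W[k],0),W[k][:,2].std()))
cv2.imwrite("pics/t6.png",p[:,:,::-1])
E
```

```text
17.85 [0.52230525 0.03004742 0.18056599]
1259 ((array([ 589.9, -180.3]), 135.3, 55.8, 10.22), array([ 0.58824811, -0.18017876,  0.05366494]), np.float64(0.0017061609287413282))
```

View pics/t6.png

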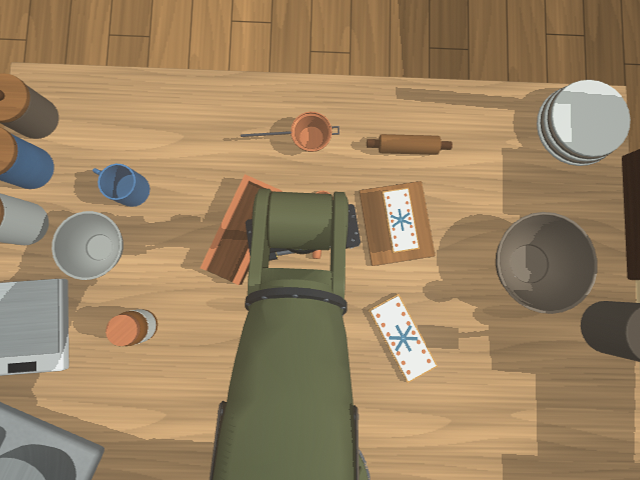

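The plaque lies square and flat on the plinth at about (400,219). It is centred within about 1.5 mm, at 10.2° to the plinth's 10.2°, and nothing else in view has moved. Handing in.

```bash
python3 -c "
from station import ctrl
print(ctrl.hand_in())"
```

```text
the job is handed in; nothing more can be done
None
```

The smaller plaque is lying flat, iced side up and released on the marble plinth, about 1.5 mm off centre and square with it in the last top view; the job is handed in, with no verdict returned.

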